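Unload the charged battery packs and hang up the release rod

ROBOT

A 6-joint arm with a two-finger parallel gripper is mounted at the origin on the work surface. World frame = base frame: x ahead of the robot, y to its left, z up, the work surface at z = 0. Lengths are in mm, angles in rad, forces in N, time in s.
With the tool pointing down it reaches from about 350 to 975 mm from the base axis. Payload 7.1 kg.
Tool frame: the origin (TCP) lies at the very end of the fingers, on their centre line; the grasp point (between the pads) lies 19 mm behind it (ctrl.grasp_offset is the distance from the TCP to the grasp point, in mm); z points along the fingers, y is the line along which they close (so a half turn about z gives the same grasp; the last joint's range is limited). The gripper opens to 88 mm and grips with 3 to 60 N. Pads are 20 mm wide; open, the fingers measure 115 mm over their backs; the gripper's body (75 mm by 178 mm) begins 61 mm behind the grasp point.
Start: joints at [1.165, 0.423, 1.63, -0, 1.089, -0.019], TCP at [235.734, 578.821, 222.675] pointing down, gripper open.
Joint ranges: [-3, 3], [-0.9, 2.11], [0.09, 2.58], [-1.31, 4.45], [0.11, 2.69], [-2.54, 2.54]. Speed limits (rad/s): [2.39, 2.39, 3.01, 3.14, 3.14, 3.14].

INTERFACE

Orientations are given as a rotation vector (axis times angle).
In Python, from workcell import ctrl, viewer, ticket, models gives the robot as it stands.
- The arm moves only by the tool play_rows, never from a script. Its arguments are lists of equal length, an entry for each row: "dp": the shift along the world's x, y, z in mm, a list of three; "yaw": the turn about the world's z in degrees. In form: {"dp": [[tx, ty, tz], ...], "yaw": [yaw, ...]}. A call has 1 to 8 rows; each row shifts and turns the commanded pose from where the row before left it; what a row does not reach is not made up. A row lasts 1/12 s, in which the tool goes at most 41.7 mm and 7.16 degrees, less where a joint would pass 70% of its speed; a pose out of reach is approached as far as the arm can. A call is refused whole if a number of a shift passes 41.7 or a number of a turn 7.16, either way. A call with a gripper value outside its range is refused whole. "gripper" is the closure, from 0 (fully open) to 1 (shut), set as the call begins (left out, the last holds). The fingers move at their own pace and stop on an object; the grip force is fixed at half the most. Time passes only in rows, so rows that do not move let the fingers close. It gives the time, the measured TCP pose, the force, the opening and the grip force at its end, in the units of the state.
- ctrl.get_obs(): the state, without advancing time (a new reading comes with each control period).
- viewer.get_image(name): name is "side" or "top" or "wrist"; returns a dict with "pixels" (420x560x3 uint8, red, green, blue), "range_z" (420x560 float32, mm along the optical axis (not along the pixel's ray), 0 where there is no reading), "fx", "fy", "cx", "cy" (pixels), "T" (4x4, takes a point from camera to world coordinates); the wrist camera has in their place "hand_eye" (4x4, takes a point from camera to tool coordinates, whose origin is the TCP and whose axes are the flange's). Camera axes: x right, y up, looking along -z (the intrinsics and any distortion apply to the point x, -y, -z); pixel columns grow to the right and rows downward; lengths in mm; the calibration is good to about 2 mm. The wrist camera is an equidistant fisheye: a pixel r from the principal point sees the ray r / f radians off the axis. A picture is of the moment at which its call begins: read the wrist's pose just before it.
- ticket.close_job(): hands the job in; it is judged then, once.
Trained networks look in a picture, given as the dict that the camera call returned (one of the last four; its "shot" number tells which), for a name from the list of things; names that differ only in an ending like _2 or _b are one class to them, and where a whole thing is asked for, a point or a joint stands for the part that bears it (a point fixed in the world has none). Each returns a list of dicts, best first, with "conf" (0 to 1); they miss things now and then, are a little off and sometimes report something else, mostly with a low value. They report only what shows in the picture. A call takes as long as a camera call. They do not tell look-alikes from the thing itself.
- models.look_for(picture, name): "bbox" ([centre column, centre row, width, height] in pixels, round what is visible of it).
- models.landmark_of(picture, name): "location" ([column, row] in pixels: a listed point, or the origin of a listed thing).
The state is a dict: "t": time; "qpos": joint angles; "qvel": joint speeds; "joint_torque": joint torques, N m; "ee_pos": TCP position; "orientation": TCP orientation; "ft_force": force on the tool from outside, world axes, zero at the start; "moment": the same for the moment, N m; "width": finger opening in mm; "grasp_force": force on a finger pad.
Only numpy, scipy, OpenCV 4.12 (cv2) and the standard library are available. Lean on these libraries where they do the work, as an engineer would, in place of code of your own. Each camera call takes 0.05 s, during which the arm holds its last target. There are 200 camera calls.

TASK

The cordless-tool packs in the charging dock are charged, but each is locked in. Swing the folding hook all the way out from the upright panel, free the packs by pushing the release rod down through the slot in front of each one until the hidden tab is fully down, and hang the rod by its eye on the hook. Lift out every pack in the dock and set it upright, wholly on the flat metal carrying board, without dropping it, leaving the hook out and not disturbing the spray can, jar and spanner.

Things in the scene. Friction and masses are not known exactly. Their poses are not given: they have to be found in the camera images.
- dock: Fixed charging dock, origin on the table, z up. Four bays 75 mm apart along its y, centres at x +21, y -112.5, -37.5, 37.5, 112.5 mm; floor 12 mm high, 65 mm wide between 38 mm high dividers, back wall 42 mm. In front (x -85 to -27) a grey latch housing 65 mm high with four slots in its top. A steel bolt from it over each pack's front ledge blocks lifting until that bay's tab is down.
- slot0 (a point): Centre of the slot mouth of bay 0 (dock y = -112.5 mm, the bay of pack0), in the housing's top, 65 mm high. The slot is 14 mm along dock x, 24 mm along dock y. The hidden latch tab (26 x 36 mm) lies 20 mm below the mouth and goes down 12 mm further. Frame parallel to the dock's.
- slot1 (a point): The same for bay 1 (dock y = -37.5 mm, pack1).
- slot2 (a point): The same for bay 2 (dock y = +37.5 mm, pack2).
- slot3 (a point): The same for bay 3 (dock y = +112.5 mm, pack3).
- tab0 (a joint): How far the latch tab of bay 0 is pressed down: 0 locked, 0.012 m fully down. About 5 N moves it; it has no spring and stays where left. It draws the bolt back 1.25 times as far; from about 0.010 m on the pack is free.
- tab1 (a joint): The same for bay 1.
- tab2 (a joint): The same for bay 2.
- tab3 (a joint): The same for bay 3.
- pack0: Battery pack, 0.3 to 0.5 kg, 96 mm tall: heavy black foot 66 (its x) x 54 (y) x 26 mm high, grey neck 40 x 40 mm centred on it from 26 mm up to the top. Origin under the foot's centre, z up. In the dock it stands on the bay floor, axes parallel to the dock's, with 3 mm of play along x and 5 mm along y either way. Two or three of the four packs are present.
- pack1: The same, in bay 1 if present.
- pack2: The same, in bay 2 if present.
- pack3: The same, in bay 3 if present.
- stand: Fixed upright block 50 x 50 mm (foot plate 60 x 60 mm), 80 mm high, with a 12 mm square hole down its centre in which the release rod stands. Origin on the table under its centre.
- rod: Steel release rod, 0.15 kg, 142 mm long. Origin at the lower tip, z up to the head. Round shank 8 mm diameter, 70 mm long; above it a flat head 52 mm wide along x, 10 mm thick along y: bottom bar z 70 to 78 mm, open eye 34 mm wide z 78 to 116, solid grip bar z 116 to 142. At the start it stands in the stand, the head's shoulder on the stand's top, tip 10 mm above the table.
- rod_eye (a point): Middle of the upper edge of the rod's eye (116 mm above the rod's tip), the edge that rests on the hook.
- panel: Fixed upright white panel, 260 mm along its x, 12 mm thick (y = 0 to +12), top at 200 mm. Origin on the table at the middle of its front face; the front face looks along its -y. z up.
- hook (a joint): Swing angle of the folding hook about its vertical hinge: 0 = folded flat along the panel (arm points along panel +x), 1.57 = stop, arm stands straight out from the panel (along panel -y). It stays where it is left; about 1.5 N at the tip moves it.
- hook_hinge (a point): On the hinge axis at the height of the arm's centre line (193 mm above the table), 18 mm in front of the panel, at panel x = -60 mm. Its x axis points along the arm, z up. The arm is a round bar of 8 mm diameter (top at 197 mm), 100 mm long.
- hook_tip (a point): Centre of the round end of the hook's upturned tip: an upright post of 8 mm diameter, 100 mm from the hinge. This point is 211 mm above the table and the post ends 4 mm higher, 18 mm above the arm's top; it can be pinched from above. When folded it stands 18 mm in front of the panel and higher than its top edge.
- board: Loose flat carrying board of bare aluminium, 0.8 kg, 300 mm (x) x 150 mm (y) x 8 mm thick, no rim, lying on the table. Origin under its centre, z up. Has room for three packs side by side along its x.
- spray: Spray can, 66 mm diameter, 170 mm tall, bystander. Origin under its centre.
- jar: Amber jar, 70 mm diameter, 110 mm tall, bystander. Origin under its centre.
- spanner: Spanner lying flat on the table along its x, about 160 mm long, bystander. Origin at its middle, underneath.
Not all that is in view belongs to the job. Leave any red look-alike of the pack1 alone. What is shaped like the pack0 but yellow is not meant.

How it is judged (in metres and radians):
On the way, in this order (a step that is already met when the one before it is completed fails the run):
1. the hook is swung out (value of joint hook above 1.3 rad), for 0.2 s.
2. the rod hangs on the hook by its eye (value of joint hook above 1.3 rad and x of rod_eye in the frame of hook_hinge between 0.015 and 0.095 m and y of rod_eye in the frame of hook_hinge between -0.018 and 0.018 m and z of rod_eye in the frame of hook_hinge between -0.004 and 0.012 m and angle between rod's own z axis and vertical below 0.5 rad and height (world z) of rod above 0.06 m and contact force between rod and the fingers below 0.2 N), for 0.3 s.
At the end, for the whole second after the job is handed in: Hook out (over 1.3 rad); rod hanging head up (within 0.5 rad) by its eye, the eye's upper edge on the arm 15 to 95 mm from the hinge; every pack present upright (within 0.15 rad) on the board, its centre within 128 mm lengthwise and 53 mm crosswise of the board's centre; all released and at rest (all of step 2 and linear speed of rod below 0.05 m/s and linear speed of each of board, pack0, pack1, pack2, pack3 below 0.02 m/s and x of pack0 in the frame of board between -0.128 and 0.128 m and y of pack0 in the frame of board between -0.053 and 0.053 m and z of pack0 in the frame of board between 0.003 and 0.016 m and angle between each of pack0, pack1, pack2, pack3's own z axis and vertical below 0.15 rad and x of pack1 in the frame of board between -0.128 and 0.128 m and y of pack1 in the frame of board between -0.053 and 0.053 m and z of pack1 in the frame of board between 0.003 and 0.016 m and x of pack2 in the frame of board between -0.128 and 0.128 m and y of pack2 in the frame of board between -0.053 and 0.053 m and z of pack2 in the frame of board between 0.003 and 0.016 m and x of pack3 in the frame of board between -0.128 and 0.128 m and y of pack3 in the frame of board between -0.053 and 0.053 m and z of pack3 in the frame of board between 0.003 and 0.016 m); the robot touches nothing.
It fails at once if a pack is dropped (let go and falling faster than 1 m/s) ((linear speed of pack0 above 1 m/s and contact force between pack0 and the fingers below 0.2 N) or (linear speed of pack1 above 1 m/s and contact force between pack1 and the fingers below 0.2 N) or (linear speed of pack2 above 1 m/s and contact force between pack2 and the fingers below 0.2 N) or (linear speed of pack3 above 1 m/s and contact force between pack3 and the fingers below 0.2 N)).
It fails at once if the spray can, jar or spanner is shoved more than 3 cm or knocked over (distance of any of spray, jar, spanner from where it was at the start of the episode above 0.03 m or angle between any of spray, jar, spanner's own z axis and vertical above 0.5 rad).
Of pack0, pack1, pack2, pack3 only 2 to 3 are there at a start; the rules pass over those that are not, and their reading is None.
At some moment in a run one of board may be knocked a few centimetres aside while the robot is not near it.
It also fails if it takes over 210 s, if anything falls off the work surface, if the arm or the gripper's body presses on something with over 40 N, if the wrist force passes 120 N, or if a joint passes its speed limit or range.

## Working session

There is one attempt and no reset: what is moved stays moved. The work goes in short steps, Python scripts to look and compute and a tool call to move; the robot and the scene stay as the last step left them, time stands still between calls to the robot, and variables do not carry over. Pictures are saved under pics/ and viewed, at most 14 in all, crops included, and the job is handed in when it is done.

Besides the shell and the picture viewer there is one more tool, called after "Request:" in YAML: its name, and indented under it one key for each argument. play_rows: Moves the arm, as the interface text tells. Its arguments: {"type":"object","properties":{"dp":{"type":"array"},"yaw":{"type":"array"},"gripper":{"type":"number"}},"required":["dp","yaw"]}

```bash
mkdir -p pics; cat > h.py <<'E'
import numpy as np, cv2
from scipy.spatial.transform import Rotation as R
from workcell import ctrl, viewer, ticket, models
def save(p,n,crop=None,s=1):
    im=p["pixels"][:,:,::-1]
    if crop: im=im[crop[1]:crop[3],crop[0]:crop[2]]
    cv2.imwrite("pics/"+n,cv2.resize(im,None,fx=s,fy=s))
def world(p,u,v,d=None,z=None):
    # pixel to world by depth d or plane z
    r=np.array([(u-p["cx"])/p["fx"],-(v-p["cy"])/p["fy"],-1.])
    T=p["T"]
    if z is not None:
        w=T[:3,:3]@r; k=(z-T[2,3])/w[2]; return T[:3,3]+k*w
    return T[:3,:3]@(r*d)+T[:3,3]
def cloud(p):
    v,u=np.mgrid[:420,:560]; d=p["range_z"]
    c=np.stack([(u-p["cx"])/p["fx"]*d,-(v-p["cy"])/p["fy"]*d,-d],-1)
    w=c@p["T"][:3,:3].T+p["T"][:3,3]; w[d<=0]=np.nan
    return w
E
python3 - <<'E'
from h import *
print(ctrl.get_obs())
for n in["top","side"]:
    p=viewer.get_image(n); save(p,n+"1.png",s=1.4)
    print(n,p["T"].round(3).tolist(),p["fx"],p["cx"],p["cy"],[k for k in p])
    w=cloud(p)
    for k in "slot0 slot1 slot2 slot3 pack0 rod rod_eye stand panel hook_hinge hook_tip board dock spray jar spanner".split():
        for r in models.landmark_of(p,k)[:4]:
            u,v=r["location"]; i,j=int(round(v)),int(round(u))
            print(k,round(r["conf"],2),[round(u),round(v)],w[i,j].round() if 0<=i<420 and 0<=j<560 else '')
E
```

```text
{'t': 0.0, 'qpos': array([ 1.16499241e+00,  4.23832994e-01,  1.63066505e+00, -2.82198112e-05,
        1.08858352e+00, -1.90279046e-02]), 'qvel': array([-0.00049721, -0.00128878,  0.00093119, -0.00055619,  0.00101877,
        0.00121167]), 'joint_torque': array([ 7.69199614e-04, -5.44623971e+01, -2.73673725e+01,  6.44627865e-02,
        2.26628745e-02, -1.11826409e-04]), 'ee_pos': array([235.53958433, 578.33623265, 221.91639039]), 'orientation': array([-6.03690498e-01, -3.08274849e+00,  2.29427163e-03]), 'ft_force': array([-0.21215091, -0.96038136,  0.04543826]), 'moment': array([-0.00985006, -0.02778735, -0.0360258 ]), 'grasp_force': 0.0, 'width': 87.95026585431087}
top [[-0.003, 0.99, -0.138, 442.353], [-1.0, -0.002, 0.009, 49.292], [0.009, 0.138, 0.99, 1239.829], [0.0, 0.0, 0.0, 1.0]] 517.7303695456715 286.7760511511952 207.27184529842359 ['pixels', 'range_z', 'fx', 'fy', 'cx', 'cy', 'T', 'shot']
slot0 0.95 [299, 228] [560.  10.  46.]
slot0 0.89 [267, 227] [562.  84.  46.]
slot0 0.67 [235, 224] [569. 158.  47.]
slot0 0.62 [333, 231] [552. -68.  49.]
slot1 0.95 [299, 228] [560.  10.
[... 2044 characters left out ...]
] [624. -22.  38.]
pack0 0.83 [390, 299] [ 756. -280.   25.]
pack0 0.81 [307, 267] [619. -98.  41.]
pack0 0.75 [230, 192] [571. 281.  27.]
rod_eye 0.81 [222, 221] [464.  82. 136.]
stand 0.68 [280, 262] [564. -51.  46.]
stand 0.63 [225, 254] [452.  61.  29.]
panel 0.72 [200, 184] [514. 394.  -3.]
hook_hinge 0.56 [181, 149] [470. 377. 172.]
hook_tip 0.27 [246, 208] [583. 194.  26.]
board 0.72 [320, 365] [ 510. -336.    8.]
dock 0.7 [278, 240] [590.   7.  62.]
spray 0.67 [268, 244] [567.  23.  43.]
spray 0.43 [225, 251] [453.  61.  41.]
jar 0.69 [362, 268] [ 744. -173.   40.]
jar 0.27 [267, 244] [564.  23.  45.]
jar 0.24 [322, 364] [ 515. -336.    8.]
spanner 0.78 [230, 314] [ 386. -108.    9.]
```

View pics/top1.png

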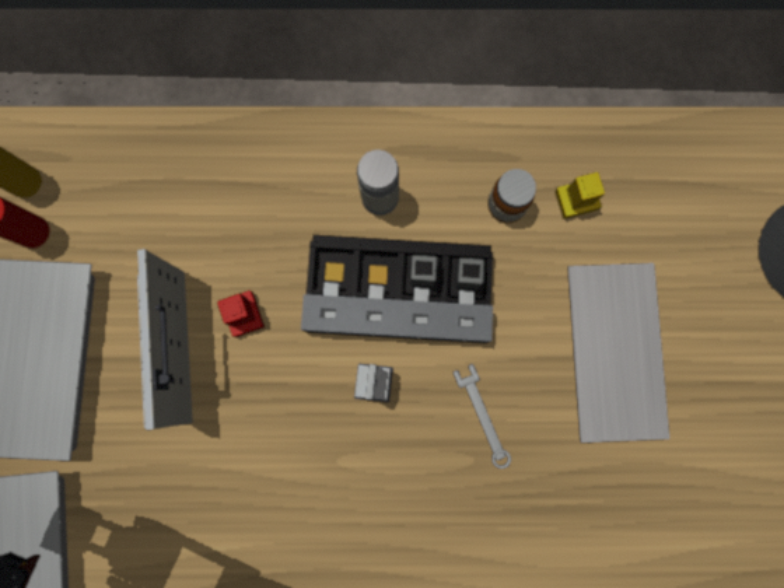

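View pics/side1.png

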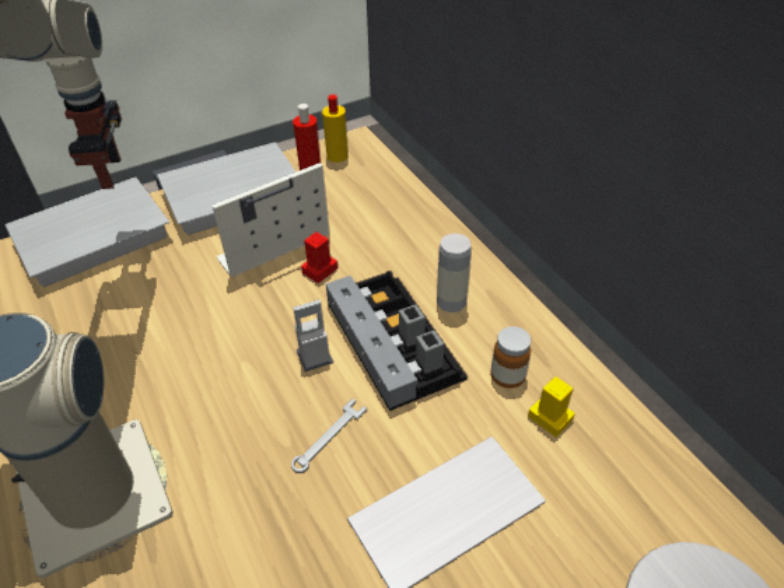

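The top view shows the dock (housing towards the robot), with packs only in the two right-hand bays (pixels 424,270 and 470,270), which are bays 0 and 1. The rod stands at (374,383), the hook is folded along the panel at (163,350), and the board is at (618,350). The red and yellow look-alikes are outside the dock. Next I'll fit the geometry.

```bash
cat > fit.py <<'E'
from h import *
def sel(w,z0,z1,x0,x1,y0,y1):
    m=(w[...,2]>z0)&(w[...,2]<z1)&(w[...,0]>x0)&(w[...,0]<x1)&(w[...,1]>y0)&(w[...,1]<y1); return w[m]
def rect(pts,n):
    if len(pts)<5: print(n,"few",len(pts)); return
    r=cv2.minAreaRect(pts[:,:2].astype(np.float32)); print(n,len(pts),"c",np.round(r[0],1),"size",np.round(r[1],1),"ang",round(r[2],2),"zmed",np.median(pts[:,2]).round(1))
E
python3 - <<'E'
from fit import *
W=[]
for n in["top","side"]:
    p=viewer.get_image(n); w=cloud(p); W.append(w); print(n)
    rect(sel(w,60,70,500,620,-150,220),"housing")
    rect(sel(w,5,12,380,640,-420,-220),"board")
    rect(sel(w,100,114,580,650,-100,-30),"pack0")
    rect(sel(w,100,114,580,650,-25,45),"pack1")
    rect(sel(w,142,160,420,500,40,130),"rodtop")
    rect(sel(w,74,84,420,500,40,130),"standtop")
    rect(sel(w,195,204,380,700,330,450),"paneltop")
    rect(sel(w,186,199,380,700,330,385),"hookarm")
    rect(sel(w,205,222,380,700,330,450),"hooktip")
    for k in["slot0","rod_eye"]:
        for r in models.landmark_of(p,k)[:4]:
            print(k,round(r["conf"],2),world(p,*r["location"],z=65 if k=="slot0" else 126).round(1))
    r=models.landmark_of(p,"hook_tip")[:3]
    for a in r: print("tip",round(a["conf"],2),np.round(a["location"]),world(p,*a["location"],z=211).round(1))
    for a in models.landmark_of(p,"hook_hinge")[:3]: print("hinge",round(a["conf"],2),world(p,*a["location"],z=193).round(1))
E
```

```text
top
housing 3142 c [577.6  46.3] size [310.7  91.7] ang 86.35 zmed 65.8
board 5839 c [ 510.4 -319.9] size [199.4 259.1] ang 89.96 zmed 8.8
pack0 314 c [630.2 -69.2] size [38.6 39.9] ang 88.59 zmed 109.2
pack1 281 c [632.1   5. ] size [40.2 35.4] ang 89.6 zmed 108.8
rodtop 123 c [456.6  86.9] size [10.  51.8] ang 83.23 zmed 153.0
standtop 344 c [456.6  87.1] size [50.1 49.7] ang 83.17 zmed 80.6
paneltop 1038 c [520.5 396.6] size [258.7  36.5] ang 5.33 zmed 199.7
hookarm 157 c [509.  378.4] size [106.7  13. ] ang 0.79 zmed 196.0
hooktip 22 c [508.4 391.1] size [181.7  28.2] ang 5.89 zmed 212.2
slot0 0.94 [557.4  10.4  65. ]
slot0 0.88 [550.3 -67.9  65. ]
slot0 0.79 [561.6  86.   65. ]
slot0 0.73 [573.7 163.6  65. ]
rod_eye 0.56 [455.4  91.1 126. ]
tip 0.61 [364. 147.] [ 709.4 -118.2  211. ]
tip 0.59 [113. 220.] [559.9 387.2 211. ]
hinge 0.69 [464.  378.1 193. ]
side
housing 1748 c [577.8  44.3] size [314.8  93.5] ang 87.54 zmed 64.7
board 6116 c [ 509.9 -321.6] size [194.9 259.9] ang 89.96 zmed 8.2
pack0 194 c [630.2 -72.6] size [43.6 39. ] ang 88.98 zmed 107.8
pack1 159 c [633.2   2.4] size [44.  33.6] ang 89.13 zmed 107.6
rodtop 105 c [458.5  83.2] size [15.8 52.5] ang 85.45 zmed 150.1
standtop 200 c [457.8  83.4] size [55.6 51. ] ang 88.0 zmed 79.4
paneltop 339 c [521.8 392.7] size [260.3  43.2] ang 5.27 zmed 198.1
hookarm 103 c [478.6 375.8] size [173.5  18. ] ang 0.03 zmed 194.5
hooktip 9 c [579.5 393.2] size [46.2  5. ] ang 26.74 zmed 210.4
slot0 0.84 [562.1  74.3  65. ]
slot0 0.79 [560.3  12.5  65. ]
slot0 0.6 [551.5 -67.9  65. ]
slot0 0.57 [569.9 164.4  65. ]
rod_eye 0.59 [454.   84.9 126. ]
tip 0.54 [204. 128.] [553.3 383.2 211. ]
hinge 0.61 [464.3 368.6 193. ]
```

Request:
play_rows:
  dp:
    - [20, -10, 30]
    - [30, -20, 20]
    - [32, -20, 10]
    - [32, -20, 5]
    - [32, -20, 5]
    - [32, -20, 5]
    - [32, -20, 5]
    - [32, -20, 0]
  yaw: [5, 5, 5, 5, 0, 0, 0, 0]

```text
t: 2.87
ee_pos: [479.5, 427.9, 304.0]
orientation: [0.059, 3.14, 0.002]
ft_force: [0.6, 0.4, 0.4]
width: 87.8
grasp_force: 0.0
```

Request:
play_rows:
  dp:
    - [32, -20, 0]
    - [30, -20, 0]
    - [10, 0, 0]
    - [0, 0, 0]
    - [0, 0, 0]
  yaw: [0, 0, 0, 0, 0]

```text
t: 3.28
ee_pos: [549.5, 388.9, 302.3]
orientation: [-0.061, -3.14, 0.0]
ft_force: [-1.2, 0.5, 0.1]
width: 87.9
grasp_force: 0.0
```

```bash
cat >> h.py <<'E'
def wristT(o,p):
    T=np.eye(4); T[:3,:3]=R.from_rotvec(o["orientation"]).as_matrix(); T[:3,3]=o["ee_pos"]
    return T@p["hand_eye"]
def wray(p,u,v):
    x=(np.asarray(u)-p["cx"]); y=(np.asarray(v)-p["cy"]); r=np.hypot(x,y)+1e-9; th=r/p["fx"]
    return np.stack([np.sin(th)*x/r,-np.sin(th)*y/r,-np.cos(th)],-1)
def wworld(p,T,u,v,z):
    w=T[:3,:3]@wray(p,u,v); return T[:3,3]+w*(z-T[2,3])/w[2]
def wcloud(p,T):
    v,u=np.mgrid[:420,:560]; r=wray(p,u,v); d=p["range_z"]
    c=r/(-r[...,2:])*d[...,None]; w=c@T[:3,:3].T+T[:3,3]; w[(d<=0)|(r[...,2]>-.15)]=np.nan
    return w
def wpix(p,T,X):
    c=np.linalg.inv(T)@np.append(X,1); th=np.arctan2(np.hypot(c[0],c[1]),-c[2]); k=p["fx"]*th/np.hypot(c[0],c[1])
    return [p["cx"]+k*c[0],p["cy"]-k*c[1]]
E
python3 - <<'E'
from fit import *
o=ctrl.get_obs(); p=viewer.get_image("wrist"); T=wristT(o,p); print(o["ee_pos"],o["orientation"],o["qpos"],p["fx"],p["cx"],p["cy"],T.round(2).tolist())
save(p,"w1.png",s=1.4)
w=wcloud(p,T); np.save("w.npy",w)
for k,z in(("hook_tip",211),("hook_hinge",193)):
    for a in models.landmark_of(p,k)[:3]: print(k,round(a["conf"],2),np.round(a["location"]),wworld(p,T,*a["location"],z).round(1))
rect(sel(w,196,204,360,700,385,430),"paneltop")
rect(sel(w,186,199,380,700,350,386),"hookarm")
rect(sel(w,205,222,480,640,350,400),"hooktip")
E
```

```text
[549.47927494 388.90410688 302.26502357] [-6.07281966e-02 -3.14004881e+00  3.77239220e-05] [ 5.97996785e-01  4.23284957e-01  1.43970994e+00  5.57699087e-04
  1.27939179e+00 -9.34285022e-01] 325.19226210127806 278.347003165542 210.12910411239005 [[0.04, -0.96, -0.27, 475.12], [1.0, 0.04, 0.01, 392.12], [-0.0, -0.27, 0.96, 465.79], [0.0, 0.0, 0.0, 1.0]]
hook_tip 0.73 [275. 228.] [561.5 385.8 211. ]
hook_tip 0.54 [ 79. 224.] [553.  199.8 211. ]
hook_hinge 0.61 [262. 105.] [460.1 378.8 193. ]
hook_hinge 0.17 [ 88. 130.] [466.  213.5 193. ]
paneltop 4448 c [519.4 397.8] size [258.7  32.1] ang 5.33 zmed 201.2
hookarm 799 c [507.4 379.5] size [104.7  12.9] ang 0.47 zmed 197.7
hooktip 93 c [560.9 386.8] size [7.1 7.2] ang 46.43 zmed 214.9
```

View pics/w1.png

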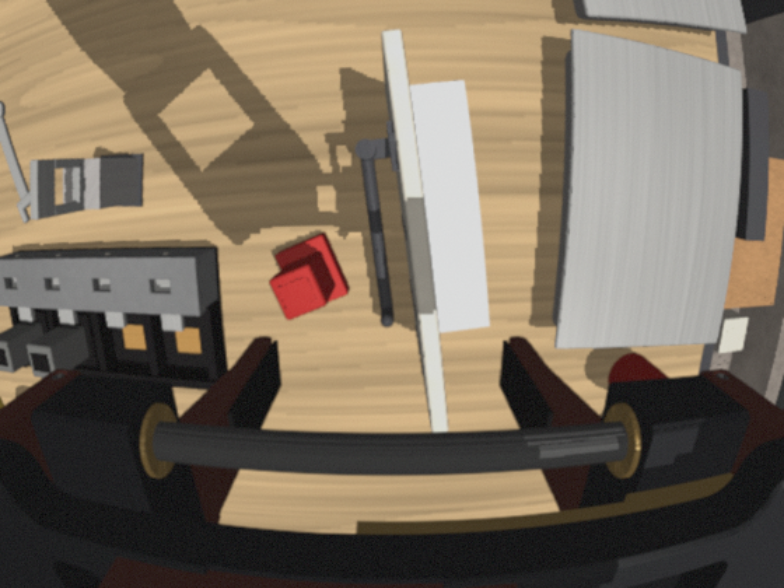

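The hook tip is at (561,387) in world coordinates, pixel (275,228) of the unscaled wrist picture, and the panel is yawed about +5.3°. I'll pinch the tip and swing it out.

Request:
play_rows:
  dp:
    - [6, -1, -15]
    - [5, -1, -20]
    - [0, 0, -20]
    - [0, 0, -20]
    - [0, 0, -15]
    - [0, 0, -8]
    - [0, 0, 0]
  yaw: [4, 3, 0, 0, 0, 0, 0]

```text
t: 4.02
ee_pos: [558.8, 387.1, 202.8]
orientation: [0.135, -3.136, 0.003]
ft_force: [-0.5, -0.2, -0.2]
width: 87.9
grasp_force: 0.0
```

Request:
play_rows:
  dp:
    - [0, 0, 0]
    - [0, 0, 0]
    - [0, 0, 0]
    - [0, 0, 0]
    - [0, 0, 0]
    - [0, 0, 0]
    - [0, 0, 0]
    - [0, 0, 0]
  yaw: [0, 0, 0, 0, 0, 0, 0, 0]
  gripper: 1

```text
t: 4.68
ee_pos: [560.8, 386.7, 204.8]
orientation: [-0.132, 3.139, 0.0]
ft_force: [-1.0, 0.2, 0.4]
width: 38.4
grasp_force: 0.0
```

Request:
play_rows:
  dp:
    - [0, 0, 0]
    - [0, 0, 0]
    - [0, 0, 0]
    - [0, 0, 0]
    - [0, 0, 0]
    - [0, 0, 0]
    - [0, 0, 0]
  yaw: [0, 0, 0, 0, 0, 0, 0]

```text
t: 5.27
ee_pos: [560.7, 386.8, 204.6]
orientation: [0.133, -3.139, 0.0]
ft_force: [-0.7, -1.0, -0.2]
width: 6.5
grasp_force: 30.0
```

Request:
play_rows:
  dp:
    - [0, -17.4, 0]
    - [-3, -17.2, 0]
    - [-6, -16.4, 0]
    - [-8.5, -15, 0]
    - [-11, -13.5, 0]
    - [-13.5, -11.5, 0]
    - [-15, -9, 0]
    - [-16.5, -6, 0]
  yaw: [-7, -7, -7, -7, -7, -7, -7, -7]

```text
t: 5.93
ee_pos: [487.0, 281.0, 204.7]
orientation: [-1.367, -2.829, -0.003]
ft_force: [0.9, 9.6, -4.1]
width: 6.4
grasp_force: 30.0
```

Request:
play_rows:
  dp:
    - [-13, -2.5, 0]
    - [0, 0, 0]
    - [0, 0, 0]
  yaw: [-7, -7, 0]

```text
t: 6.18
ee_pos: [473.2, 278.6, 204.6]
orientation: [-1.697, -2.643, -0.0]
ft_force: [-1.9, 2.7, -2.3]
width: 6.1
grasp_force: 30.0
```

Request:
play_rows:
  dp:
    - [0, 0, 0]
    - [0, 0, 0]
    - [0, 0, 0]
    - [0, 0, 0]
    - [0, 0, 0]
    - [0, 0, 10]
    - [0, 0, 30]
    - [0, 0, 40]
  yaw: [0, 0, 0, 0, 0, 0, 0, 0]
  gripper: 0

```text
t: 6.85
ee_pos: [472.6, 277.3, 283.4]
orientation: [-1.69, -2.645, 0.009]
ft_force: [0.8, -0.3, 0.4]
width: 56.3
grasp_force: 0.0
```

Request:
play_rows:
  dp:
    - [10, -25, 15]
    - [10, -28, 0]
    - [10, -28, 0]
    - [10, -28, 0]
    - [5, -28, 0]
    - [0, -28, 0]
    - [0, -26, 0]
    - [0, 0, 0]
  yaw: [7.1, 7.1, 7.1, 7.1, 7.1, 7.1, 7.1, 7.1]

```text
t: 7.52
ee_pos: [519.2, 83.7, 300.5]
orientation: [0.223, 3.133, -0.002]
ft_force: [-0.1, 0.3, -0.4]
width: 88.0
grasp_force: 0.0
```

Request:
play_rows:
  dp:
    - [0, 0, 0]
    - [0, 0, 0]
    - [0, 0, 0]
  yaw: [2, 0, 0]

```text
t: 7.77
ee_pos: [519.4, 87.2, 300.3]
orientation: [0.177, 3.136, 0.0]
ft_force: [-0.3, -0.1, 0.1]
width: 88.2
grasp_force: 0.0
```

```bash
python3 - <<'E'
from fit import *
o=ctrl.get_obs(); p=viewer.get_image("wrist"); T=wristT(o,p); print(o["ee_pos"],o["orientation"],o["qpos"])
save(p,"w2.png",s=1.4)
w=wcloud(p,T); np.save("w.npy",w)
for k,z in(("slot0",65),("rod_eye",126),("hook_tip",211),("hook_hinge",193)):
    for a in models.landmark_of(p,k)[:4]: print(k,round(a["conf"],2),np.round(a["location"]),wworld(p,T,*a["location"],z).round(1))
rect(sel(w,144,160,420,500,40,130),"rodtop")
rect(sel(w,74,84,420,500,40,130),"standtop")
rect(sel(w,62,69,500,592,-150,220),"housing")
rect(sel(w,103,114,580,660,-110,-33),"pack0")
rect(sel(w,103,114,580,660,-30,45),"pack1")
q=viewer.get_image("top"); w=cloud(q)
rect(sel(w,207,222,430,520,230,360),"tip top")
rect(sel(w,189,201,430,520,285,365),"arm top")
E
```

```text
[519.40241205  87.19748911 300.31784518] [1.76653428e-01 3.13590259e+00 1.04372033e-04] [ 1.43778347e-01  1.90908050e-01  1.76815709e+00 -8.38778831e-05
  1.18181030e+00 -1.31444002e+00]
slot0 0.96 [221. 218.] [558.9   7.8  65. ]
slot0 0.88 [281. 216.] [564.1  85.9  65. ]
slot0 0.72 [334. 213.] [568.  153.6  65. ]
slot0 0.63 [172. 222.] [556.3 -59.9  65. ]
rod_eye 0.65 [270. 133.] [456.7  85.5 126. ]
hook_tip 0.91 [488. 141.] [472.7 280.8 211. ]
hook_hinge 0.77 [546. 125.] [458.9 380.8 193. ]
hook_hinge 0.26 [335. 216.] [531.3 135.8 193. ]
rodtop 590 c [457.   86.2] size [ 9.6 51. ] ang 83.5 zmed 153.3
standtop 1304 c [457.   86.1] size [50.4 49.6] ang 83.88 zmed 81.4
housing 9017 c [561.8  46.3] size [310.4  59.5] ang 86.46 zmed 66.6
pack0 few 1
pack1 920 c [635.2   5.1] size [41.  40.2] ang 86.65 zmed 109.9
tip top 16 c [472.2 278.7] size [7.1 5.6] ang 30.76 zmed 214.5
arm top 157 c [467.2 325.2] size [ 8.2 79. ] ang 6.14 zmed 197.1
```

View pics/w2.png

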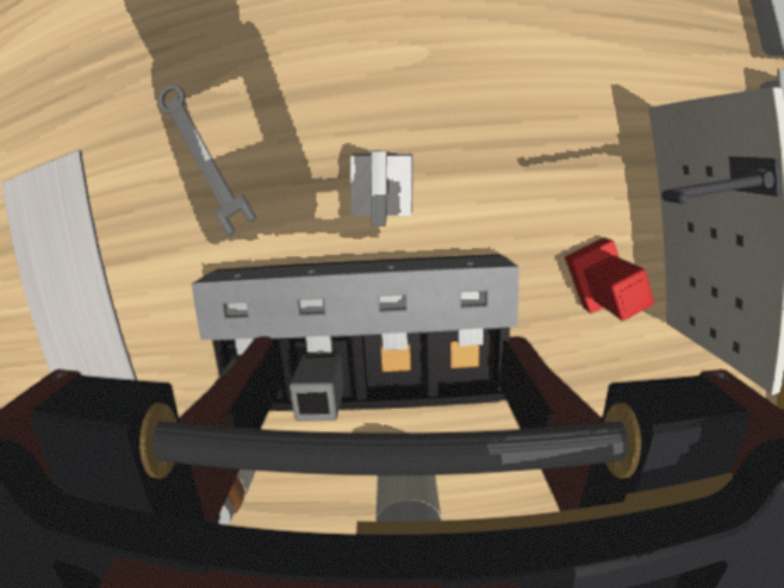

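The hook is out, with its tip at (472,279) in world coordinates. The wrist view shows the rod at (378,187), four slots along row 300 of the scaled picture, and nothing disturbed. I'll locate the slot mouths precisely, then grasp the rod.

```bash
cat > slots.py <<'E'
from fit import *
def slots(zt=66.5):
    o=ctrl.get_obs(); p=viewer.get_image("wrist"); T=wristT(o,p); w=wcloud(p,T)
    C=T[:3,3]; k=(zt-C[2])/(w[...,2]-C[2]); q=C+(w-C)*k[...,None]
    c=np.array([561.8,46.3]); t=np.radians(-3.54); ex=np.array([np.cos(t),np.sin(t)]); ey=np.array([-ex[1],ex[0]])
    d=q[...,:2]-c; X=d@ex; Y=d@ey
    for i,y in enumerate((-112.5,-37.5,37.5,112.5)):
        m=(np.abs(X)<22)&(np.abs(Y-y)<22)&(w[...,2]<62)
        P=q[m][:,:2]; 
        if len(P): r=cv2.minAreaRect(P.astype(np.float32)); print("slot",i,len(P),P.mean(0).round(1),np.round(r[0],1),np.round(r[1],1),"local",X[m].mean().round(1),Y[m].mean().round(1))
    return o,p,T,w
if __name__=="__main__":
    o,p,T,w=slots(); rect(sel(w,144,160,420,500,40,130),"rodtop")
E
python3 slots.py
```

```text
slot 0 147 [553.7 -64.6] [553.7 -64.8] [22.4 13.4] local -1.3 -111.1
slot 1 154 [558.8  10.2] [558.4   9.6] [22.5 12.1] local -0.8 -36.2
slot 2 182 [563.6  84.4] [563.9  84.7] [23. 12.] local -0.5 38.2
slot 3 174 [568.3 158.8] [568.1 158.7] [22.9 12.1] local -0.5 112.7
rodtop 588 c [456.6  86.6] size [ 9.6 50.9] ang 83.51 zmed 153.4
```

Request:
play_rows:
  dp:
    - [-30, 0, 0]
    - [-30, -1, 0]
    - [-2, 0, -35]
    - [0, 0, -40]
    - [0, 0, -40]
    - [0, 0, -30]
    - [0, 0, -20]
    - [0, 0, -6]
  yaw: [0, 0, 0, 0, 0, 0, 0, 0]

```text
t: 8.78
ee_pos: [455.1, 86.1, 125.7]
orientation: [-0.174, -3.131, 0.002]
ft_force: [0.3, 0.0, -0.4]
width: 87.7
grasp_force: 0.0
```

Request:
play_rows:
  dp:
    - [0, 0, 0]
    - [0, 0, 0]
    - [0, 0, 0]
    - [0, 0, 0]
    - [0, 0, 0]
    - [0, 0, 0]
    - [0, 0, 0]
    - [0, 0, 0]
  yaw: [0, 0, 0, 0, 0, 0, 0, 0]
  gripper: 1

```text
t: 9.45
ee_pos: [457.4, 86.3, 129.0]
orientation: [0.174, 3.136, 0.0]
ft_force: [-0.6, -0.1, -0.2]
width: 38.1
grasp_force: 0.0
```

Request:
play_rows:
  dp:
    - [0, 0, 0]
    - [0, 0, 0]
    - [0, 0, 0]
    - [0, 0, 0]
    - [0, 0, 0]
    - [0, 0, 0]
  yaw: [0, 0, 0, 0, 0, 0]

```text
t: 9.95
ee_pos: [457.2, 86.3, 128.6]
orientation: [-0.174, -3.137, 0.0]
ft_force: [-0.4, -1.1, 0.4]
width: 9.9
grasp_force: 30.0
```

Request:
play_rows:
  dp:
    - [0, 0, 15]
    - [0, 0, 30]
    - [0, 0, 30]
    - [0, 0, 10]
    - [26, -19, 0]
    - [26, -19, 0]
    - [26, -19, 0]
    - [24.1, -19.3, 0]
  yaw: [0, 0, 0, 0, 0, 0, 0, 0]

```text
t: 10.62
ee_pos: [560.2, 9.2, 213.0]
orientation: [-0.174, -3.137, 0.0]
ft_force: [0.2, 0.7, -1.6]
width: 9.6
grasp_force: 30.0
```

Request:
play_rows:
  dp:
    - [0, 0, 0]
    - [0, 0, 0]
    - [0, 0, -10]
    - [0, 0, -10]
    - [0, 0, -6]
    - [0, 0, 0]
    - [0, 0, 0]
  yaw: [0, 0, 0, 0, 0, 0, 0]

```text
t: 11.2
ee_pos: [558.4, 10.5, 186.9]
orientation: [-0.173, -3.135, 0.0]
ft_force: [-0.3, -0.5, -0.8]
width: 10.0
grasp_force: 30.0
```

```bash
python3 - <<'E'
from fit import *
o=ctrl.get_obs(); print(o["ee_pos"],o["ft_force"])
p=viewer.get_image("wrist"); T=wristT(o,p); save(p,"w3.png",crop=(140,100,420,310),s=2.5)
c=wpix(p,T,[558.8,10.2,65]); print(c)
p=viewer.get_image("side"); save(p,"s3.png",crop=(180,160,340,300),s=4)
E
```

```text
[558.43165097  10.52872088 186.88277851] [-0.33381602 -0.4980664  -0.79296404]
[np.float64(278.0140603109067), np.float64(205.32265384121405)]
```

View pics/w3.png

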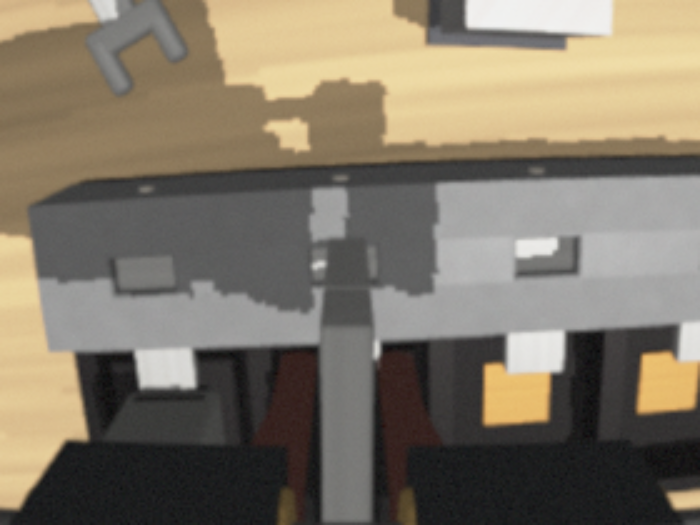

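The rod stands centred over slot 1 (crop pixel 347,262). Descending.

Request:
play_rows:
  dp:
    - [0, 0, -4]
    - [0, 0, -6]
    - [0, 0, -6]
    - [0, 0, -4]
    - [0, 0, 0]
  yaw: [0, 0, 0, 0, 0]

```text
t: 11.72
ee_pos: [558.5, 10.0, 166.4]
orientation: [-0.174, -3.135, 0.0]
ft_force: [-1.5, 0.7, -1.7]
width: 9.8
grasp_force: 30.0
```

Request:
play_rows:
  dp:
    - [0, 0, -4]
    - [0, 0, -4]
    - [0, 0, -4]
    - [0, 0, 0]
    - [0, 0, 0]
  yaw: [0, 0, 0, 0, 0]

```text
t: 12.13
ee_pos: [559.2, 10.0, 155.4]
orientation: [-0.174, -3.136, 0.0]
ft_force: [-0.4, -0.3, -1.1]
width: 9.7
grasp_force: 30.0
```

Request:
play_rows:
  dp:
    - [0, 0, -2]
    - [0, 0, -1.5]
    - [0, 0, -1]
    - [0, 0, 0]
  yaw: [0, 0, 0, 0]

```text
t: 12.47
ee_pos: [559.5, 10.0, 151.5]
orientation: [0.174, 3.136, -0.0]
ft_force: [-1.2, -0.2, 4.2]
width: 9.7
grasp_force: 30.0
```

Request:
play_rows:
  dp:
    - [0, 0, -1]
    - [0, 0, -1]
    - [0, 0, 0]
  yaw: [0, 0, 0]

```text
t: 12.72
ee_pos: [560.8, 10.0, 151.2]
orientation: [0.174, 3.134, 0.0]
ft_force: [-2.7, 0.8, 15.7]
width: 9.7
grasp_force: 30.0
```

Request:
play_rows:
  dp:
    - [0, 0, 8]
    - [0, 0, 20]
    - [0, 0, 14]
    - [-2, -25, 0]
    - [-2, -25, 0]
    - [-1, -24.8, 0]
    - [0, 0, 0]
    - [0, 0, 0]
  yaw: [0, 0, 0, 0, 0, 0, 0, 0]

```text
t: 13.38
ee_pos: [554.1, -65.6, 191.0]
orientation: [-0.178, -3.136, -0.0]
ft_force: [0.2, 0.6, -1.1]
width: 10.1
grasp_force: 30.0
```

Request:
play_rows:
  dp:
    - [0, 0, -8]
    - [0, 0, -8]
    - [0, 0, -8]
    - [0, 0, -3]
    - [0, 0, 0]
  yaw: [0, 0, 0, 0, 0]

```text
t: 13.8
ee_pos: [553.7, -64.1, 162.8]
orientation: [-0.173, -3.135, -0.0]
ft_force: [0.6, 0.0, -1.8]
width: 9.8
grasp_force: 30.0
```

Request:
play_rows:
  dp:
    - [0, 0, -4]
    - [0, 0, -4]
    - [0, 0, -2]
    - [0, 0, -2]
    - [0, 0, 0]
  yaw: [0, 0, 0, 0, 0]

```text
t: 14.22
ee_pos: [554.3, -64.7, 151.9]
orientation: [-0.174, -3.137, -0.0]
ft_force: [-0.2, 0.1, -1.6]
width: 10.0
grasp_force: 30.0
```

Request:
play_rows:
  dp:
    - [0, 0, -1]
    - [0, 0, -1]
    - [0, 0, -1]
    - [0, 0, 0]
  yaw: [0, 0, 0, 0]

```text
t: 14.55
ee_pos: [555.8, -65.0, 151.1]
orientation: [0.174, 3.133, -0.001]
ft_force: [-2.3, 0.3, 14.5]
width: 9.6
grasp_force: 30.0
```

Request:
play_rows:
  dp:
    - [0, 0, 10]
    - [0, 0, 20]
    - [0, 0, 30]
    - [-8, 25, 14.2]
    - [-9, 35, 0]
    - [-9, 35, 0]
    - [-9, 35, 0]
    - [-9, 35, 0]
  yaw: [0, 0, 0, 3, 3, 3, 3.5, 0]

```text
t: 15.22
ee_pos: [509.8, 101.3, 223.7]
orientation: [-0.172, 3.136, -0.0]
ft_force: [-0.1, 0.2, -1.4]
width: 10.4
grasp_force: 30.0
```

Request:
play_rows:
  dp:
    - [-9, 35, 0]
    - [-9, 35, 0]
    - [-9, 35, 0]
    - [-6.7, 33.6, 0]
    - [0, 0, 0]
    - [0, 0, 0]
    - [0, 0, 0]
  yaw: [0, 0, 0, 0, 0, 0, 0]

```text
t: 15.8
ee_pos: [476.5, 238.5, 223.3]
orientation: [0.17, -3.137, 0.001]
ft_force: [-0.2, -0.7, -1.7]
width: 9.8
grasp_force: 30.0
```

```bash
python3 - <<'E'
from fit import *
o=ctrl.get_obs(); print(o["ee_pos"],o["orientation"])
p=viewer.get_image("wrist"); T=wristT(o,p); save(p,"w4.png",crop=(140,60,560,375),s=1.8); w=wcloud(p,T)
rect(sel(w,208,222,430,520,260,300),"tip"); rect(sel(w,190,203,430,520,290,365),"arm")
print([a for a in models.landmark_of(p,"rod_eye")[:1]])
p=viewer.get_image("side"); save(p,"s4.png",crop=(150,120,290,225),s=5); w=cloud(p)
rect(sel(w,150,235,430,520,200,262),"rodhead side"); q=sel(w,100,235,430,520,225,250); print(np.percentile(q[:,2],[0,5,50,95,100]))
E
```

```text
[476.50824314 238.49113088 223.27078032] [ 1.69542083e-01 -3.13685776e+00  1.01408789e-03]
tip 172 c [471.7 278.4] size [7.4 7.5] ang 34.89 zmed 214.5
arm 1158 c [466.7 327.5] size [ 9.  75.9] ang 7.25 zmed 197.7
[{'location': [278.5, 256.4], 'conf': 0.56}]
rodhead side 248 c [477.9 230. ] size [53.5 24.1] ang 6.14 zmed 197.4
[104.74521291 123.01288488 186.07365503 230.93151422 234.88680894]
```

View pics/s4.png

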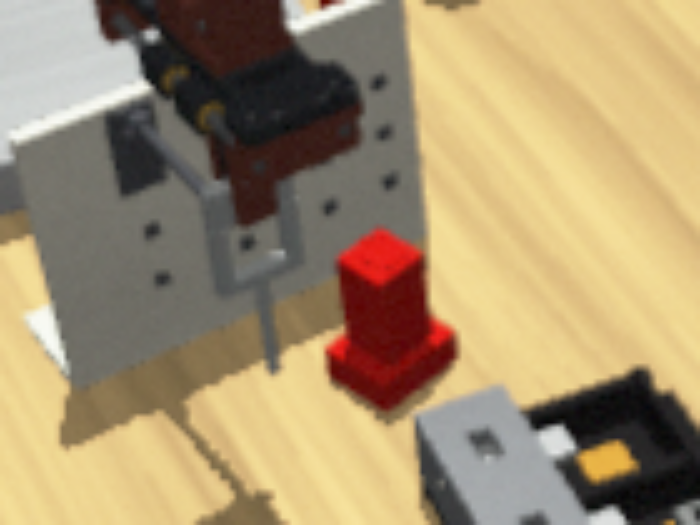

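View pics/w4.png

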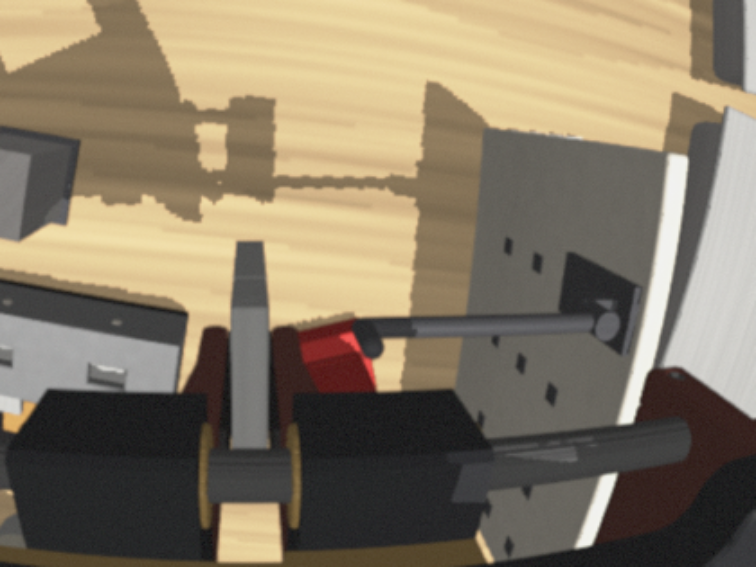

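The rod hangs vertically in line with the hook, with its tip at about z 105. Threading it on now.

Request:
play_rows:
  dp:
    - [-2, 15, 0]
    - [-2, 16, 0]
    - [-2, 16, 0]
    - [-2, 16, 0]
    - [-1.3, 15, 0]
    - [-1, 15, 0]
    - [0, 0, 0]
  yaw: [0, 0, 0, 0, 0, 0, 0]

```text
t: 16.53
ee_pos: [466.7, 333.7, 223.5]
orientation: [-0.169, 3.136, 0.002]
ft_force: [-0.3, -0.5, -1.5]
width: 9.6
grasp_force: 30.0
```

Request:
play_rows:
  dp:
    - [0, 0, -6]
    - [0, 0, -6]
    - [0, 0, -4]
    - [0, 0, -3]
    - [0, 0, 0]
    - [0, 0, 0]
  yaw: [0, 0, 0, 0, 0, 0]

```text
t: 17.03
ee_pos: [466.3, 331.4, 204.0]
orientation: [0.167, -3.137, 0.001]
ft_force: [-0.4, -0.5, -1.7]
width: 10.0
grasp_force: 30.0
```

Request:
play_rows:
  dp:
    - [0, 0, -1.5]
    - [0, 0, -1.5]
    - [0, 0, 0]
    - [0, 0, 0]
  yaw: [0, 0, 0, 0]

```text
t: 17.37
ee_pos: [466.3, 331.8, 201.4]
orientation: [-0.168, 3.137, 0.0]
ft_force: [0.2, 0.5, -1.3]
width: 9.8
grasp_force: 30.0
```

Request:
play_rows:
  dp:
    - [0, 0, -1]
    - [0, 0, -1]
    - [0, 0, 0]
    - [0, 0, 0]
  yaw: [0, 0, 0, 0]

```text
t: 17.7
ee_pos: [466.4, 331.9, 199.4]
orientation: [-0.168, 3.137, 0.0]
ft_force: [1.1, -0.2, -1.7]
width: 9.9
grasp_force: 30.0
```

Request:
play_rows:
  dp:
    - [0, 0, -1]
    - [0, 0, 0]
    - [0, 0, 0]
  yaw: [0, 0, 0]

```text
t: 17.95
ee_pos: [466.5, 331.9, 199.2]
orientation: [-0.168, 3.137, 0.0]
ft_force: [-1.3, -1.0, 5.4]
width: 10.1
grasp_force: 30.0
```

```bash
python3 - <<'E'
from fit import *
p=viewer.get_image("side"); save(p,"s5.png",crop=(160,115,240,175),s=9)
E
```

View pics/s5.png

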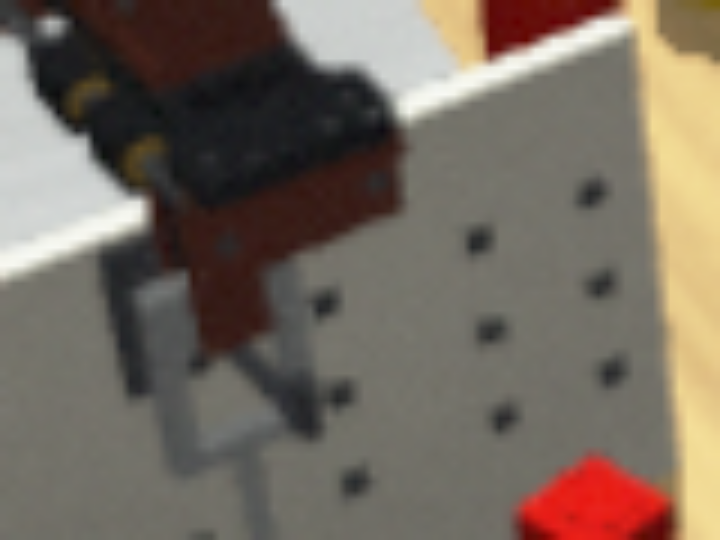

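The hook arm passes through the eye and the load is resting on it. I'll open the gripper partly and retreat upward.

Request:
play_rows:
  dp:
    - [0, 0, 0.5]
    - [0, 0, 0]
    - [0, 0, 0]
    - [0, 0, 0]
    - [0, 0, 0]
    - [0, 0, 0]
  yaw: [0, 0, 0, 0, 0, 0]
  gripper: 0.6

```text
t: 18.5
ee_pos: [466.3, 331.8, 198.8]
orientation: [0.168, -3.137, 0.0]
ft_force: [0.4, -0.2, -0.2]
width: 34.7
grasp_force: 0.0
```

Request:
play_rows:
  dp:
    - [0, 0, 5]
    - [0, 0, 10]
    - [0, 0, 25]
    - [0, 0, 35]
    - [0, 0, 35]
    - [0, 0, 0]
  yaw: [0, 0, 0, 0, 0, 0]

```text
t: 19.0
ee_pos: [469.3, 333.9, 317.1]
orientation: [-0.168, 3.127, 0.01]
ft_force: [0.8, 0.8, 1.2]
width: 35.2
grasp_force: 0.0
```

```bash
python3 - <<'E'
from fit import *
o=ctrl.get_obs(); print(o["ee_pos"],o["ft_force"])
p=viewer.get_image("wrist"); T=wristT(o,p); save(p,"w6.png",crop=(140,60,560,375),s=1.8); w=wcloud(p,T)
rect(sel(w,208,222,440,520,315,345),"rodtop"); rect(sel(w,208,222,440,520,265,300),"tip")
print(np.nanmax(sel(w,190,300,440,520,315,345)[:,2]))
for k in("top","side"):
    w=cloud(viewer.get_image(k)); rect(sel(w,205,225,440,500,318,345),"rodtop "+k); rect(sel(w,5,12,380,640,-420,-220),"board")
E
```

```text
[469.30144713 333.86073552 317.11664062] [0.76693258 0.79304746 1.21401965]
rodtop few 2
tip 83 c [472.4 279.3] size [7.8 7.1] ang 43.54 zmed 214.9
227.63693477680434
rodtop top 12 c [464.4 334.6] size [48.3  7.3] ang 12.68 zmed 222.5
board 5854 c [ 510.3 -320.1] size [259.4 198.2] ang 0.16 zmed 8.8
rodtop side 119 c [465.8 329. ] size [51.4 20.3] ang 3.09 zmed 217.2
board 6126 c [ 510.1 -319.9] size [199.2 259.7] ang 89.99 zmed 8.3
```

View pics/w6.png

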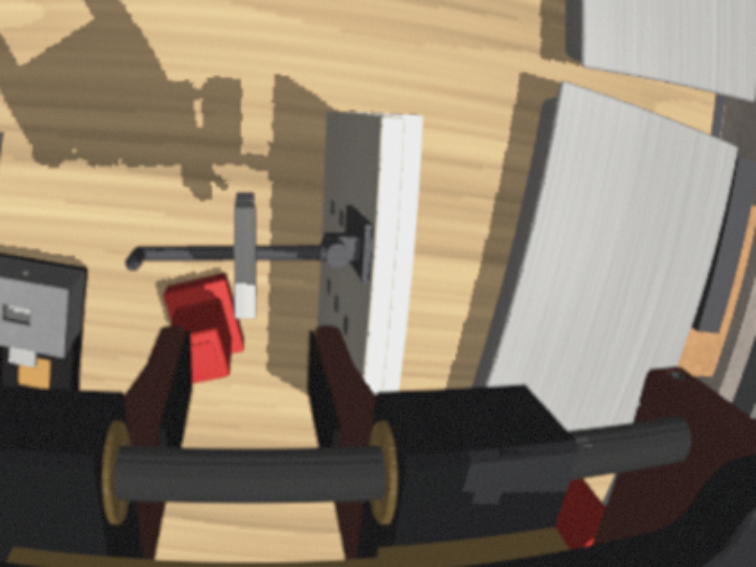

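The rod hangs on the hook arm clear of the fingers, with its bar at crop pixel (245,255). Now over to the packs.

Request:
play_rows:
  dp:
    - [11, -36, 0]
    - [11, -36, 0]
    - [11, -36, 0]
    - [11, -36, 0]
    - [11, -36, 0]
    - [11, -36, 0]
    - [11, -36, 0]
    - [11, -36, 0]
  yaw: [-4.8, -4.8, 0, 0, 0, 0, 0, 0]

```text
t: 19.82
ee_pos: [553.5, 41.9, 307.2]
orientation: [-0.095, -3.137, 0.0]
ft_force: [-0.0, -0.1, -0.5]
width: 35.2
grasp_force: 0.0
```

Request:
play_rows:
  dp:
    - [11, -36, 0]
    - [10, -36, 0]
    - [0, 0, 0]
    - [0, 0, 0]
    - [0, 0, 0]
  yaw: [0, 0, 0, 0, 0]

```text
t: 20.23
ee_pos: [574.4, -27.9, 307.5]
orientation: [-0.096, -3.137, -0.001]
ft_force: [-1.1, 0.2, -0.8]
width: 35.3
grasp_force: 0.0
```

```bash
python3 - <<'E'
from slots import *
o,p,T,w=slots(); print(o["ee_pos"],o["orientation"]); save(p,"w7.png",s=1.4)
rect(sel(w,62,69,500,592,-150,220),"housing")
rect(sel(w,103,114,590,670,-110,-33),"pack0")
rect(sel(w,103,114,590,670,-30,45),"pack1")
for k in("top","side"):
    q=viewer.get_image(k); w=cloud(q); hsv=cv2.cvtColor(q["pixels"],cv2.COLOR_RGB2HSV)
    m=(hsv[...,1]<50)&(w[...,2]>2)&(w[...,2]<14)&(w[...,0]>350)&(w[...,0]<660)&(w[...,1]<-200)&(w[...,1]>-450)
    P=w[m]; c=np.median(P[:,:2],0); P=P[np.linalg.norm(P[:,:2]-c,axis=1)<185]; rect(P,"board "+k)
E
```

```text
slot 0 186 [554.2 -65.3] [554.2 -65.4] [24.  11.5] local -0.7 -111.9
slot 1 183 [558.9   8.7] [559.4   9.2] [22.8 12.7] local -0.6 -37.7
slot 2 174 [563.7  83.4] [564.1  83.7] [23. 13.] local -0.4 37.1
slot 3 142 [568.2 157.8] [568.5 158. ] [21.6 12.3] local -0.4 111.7
[574.39518144 -27.8784678  307.50436909] [-9.60576740e-02 -3.13730125e+00 -8.34435064e-04]
housing 9347 c [561.3  46.9] size [310.7  58.6] ang 86.45 zmed 66.4
pack0 870 c [630.6 -70.7] size [40.  38.5] ang 85.55 zmed 109.7
pack1 883 c [635.1   4.5] size [39.3 37.8] ang 86.48 zmed 109.7
board top 7660 c [ 509.3 -328.9] size [299.8 152.4] ang 2.34 zmed 9.1
board side 7663 c [ 510.7 -331.5] size [300.2 151.4] ang 2.25 zmed 8.2
```

View pics/w7.png

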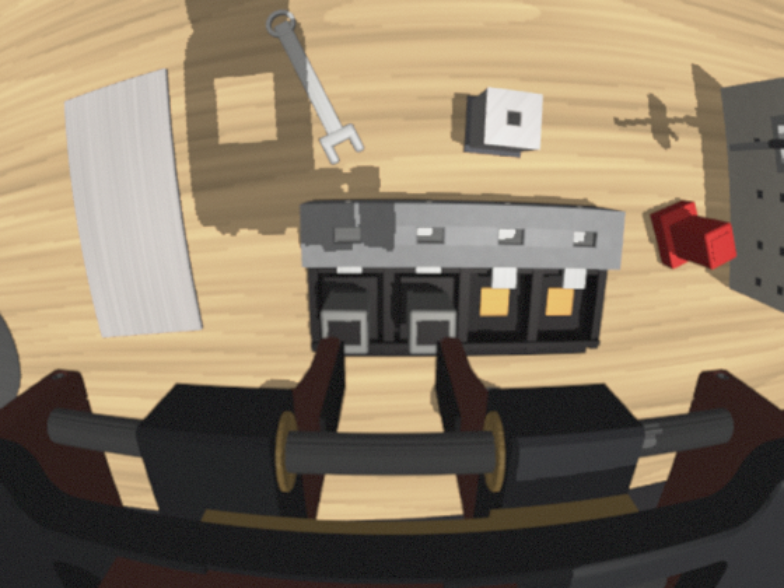

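Both bolts (349,268 and 428,268) are drawn back. The packs are at (635,4.5) and (631,-71); the board is at (510,-330), yawed 2.3°. Picking pack1.

Request:
play_rows:
  dp:
    - [30, 16, -10]
    - [29.6, 16.8, -20]
    - [0, 0, -38]
    - [0, 0, -38]
    - [0, 0, -38]
    - [0, 0, -35]
    - [0, 0, -25]
    - [0, 0, -15]
  yaw: [0, 0, 0, 0, 0, 0, 0, 0]
  gripper: 0.28

```text
t: 21.05
ee_pos: [632.6, 6.3, 86.3]
orientation: [-0.092, -3.135, 0.0]
ft_force: [0.4, -0.7, -0.5]
width: 63.1
grasp_force: 0.0
```

Request:
play_rows:
  dp:
    - [0, 0, -12]
    - [0, 0, -8.5]
    - [0, 0, 0]
    - [0, 0, 0]
  yaw: [0, 0, 0, 0]

```text
t: 21.38
ee_pos: [635.3, 5.1, 69.8]
orientation: [0.094, 3.14, 0.0]
ft_force: [0.7, -0.0, 0.3]
width: 63.1
grasp_force: 0.0
```

Request:
play_rows:
  dp:
    - [0, 0, 0]
    - [0, 0, 0]
    - [0, 0, 0]
    - [0, 0, 0]
    - [0, 0, 0]
    - [0, 0, 0]
  yaw: [0, 0, 0, 0, 0, 0]
  gripper: 1

```text
t: 21.88
ee_pos: [635.4, 4.6, 70.2]
orientation: [0.095, 3.139, 0.0]
ft_force: [-1.9, 0.7, 6.1]
width: 40.1
grasp_force: 30.0
```

Request:
play_rows:
  dp:
    - [0, 0, 2]
    - [0, 0, 4]
    - [0, 0, 6]
    - [0, 0, 8]
    - [0, 0, 10]
    - [0, 0, 0]
  yaw: [0, 0, 0, 0, 0, 0]

```text
t: 22.38
ee_pos: [636.4, 4.6, 101.8]
orientation: [0.095, 3.137, 0.0]
ft_force: [0.9, 0.2, -4.1]
width: 40.0
grasp_force: 30.0
```

Request:
play_rows:
  dp:
    - [0, 0, 30]
    - [0, 0, 36]
    - [0, 0, 36]
    - [-5, -15, 6]
    - [-8, -30, 0]
    - [-8, -34, 0]
    - [-8, -34, 0]
    - [-8, -34, 0]
  yaw: [0, 0, 0, 0, 1, 2, 2, 0]

```text
t: 23.05
ee_pos: [596.6, -143.9, 206.9]
orientation: [0.046, -3.141, 0.0]
ft_force: [-0.4, 0.4, -4.5]
width: 40.2
grasp_force: 30.0
```

Request:
play_rows:
  dp:
    - [-8, -34, 0]
    - [-6, -34, 0]
    - [0, -15, 0]
    - [0, 0, 0]
    - [0, 0, 0]
  yaw: [0, 0, 0, 0, 0]

```text
t: 23.47
ee_pos: [583.3, -226.1, 206.8]
orientation: [0.039, -3.141, -0.001]
ft_force: [0.2, 0.0, -3.8]
width: 39.7
grasp_force: 30.0
```

```bash
cat > board.py <<'E'
from fit import *
def seg(rgb,w,n):
    hsv=cv2.cvtColor(rgb,cv2.COLOR_RGB2HSV)
    m=(hsv[...,1]<50)&(w[...,2]>2)&(w[...,2]<14)&(w[...,0]>340)&(w[...,0]<690)&(w[...,1]<-180)&(w[...,1]>-480)
    P=w[m]; c=np.median(P[:,:2],0); P=P[np.linalg.norm(P[:,:2]-c,axis=1)<185]; rect(P,"board "+n)
o=ctrl.get_obs(); p=viewer.get_image("wrist"); print(o["ee_pos"],o["ft_force"],o["width"]); seg(p["pixels"],wcloud(p,wristT(o,p)),"wrist")
for k in("top","side"):
    q=viewer.get_image(k); seg(q["pixels"],cloud(q),k)
save(q,"board_side.png",s=1.4)
E
python3 board.py
```

```text
[ 583.28222557 -226.07364951  206.77182977] [ 0.20785501  0.02599247 -3.75389596] 39.68785231708727
board wrist 28820 c [ 510.7 -330.2] size [301.5 152.8] ang 2.05 zmed 9.5
board top 207 c [ 540.6 -301.3] size [ 99.7 211.2] ang 42.45 zmed 9.1
board side 7672 c [ 510.6 -332.1] size [299.6 151.9] ang 2.0 zmed 8.2
```

Request:
play_rows:
  dp:
    - [-4, -34, 0]
    - [-5, -35, 0]
    - [-4.5, -34, -10]
    - [0, 0, -30]
    - [0, 0, -35]
    - [0, 0, -30]
    - [0, 0, -20]
    - [0, 0, -8]
  yaw: [0, 0, 0, 0, 0, 0, 0, 0]

```text
t: 24.28
ee_pos: [568.8, -325.8, 70.6]
orientation: [0.045, -3.136, -0.005]
ft_force: [0.2, 1.0, -4.2]
width: 39.8
grasp_force: 30.0
```

Request:
play_rows:
  dp:
    - [0, 0, 0]
    - [0, 0, -4]
    - [0, 0, -3]
    - [0, 0, -1.5]
    - [0, 0, 0]
    - [0, 0, 0]
  yaw: [0, 0, 0, 0, 0, 0]

```text
t: 24.78
ee_pos: [570.9, -328.6, 66.8]
orientation: [-0.042, 3.14, -0.001]
ft_force: [-0.2, 0.1, -3.6]
width: 39.7
grasp_force: 30.0
```

Request:
play_rows:
  dp:
    - [0, 0, -0.5]
    - [0, 0, -0.5]
    - [0, 0, -0.5]
    - [0, 0, 0]
    - [0, 0, 0]
  yaw: [0, 0, 0, 0, 0]

```text
t: 25.2
ee_pos: [570.9, -328.7, 66.2]
orientation: [-0.042, 3.14, -0.001]
ft_force: [-3.2, 1.3, 8.0]
width: 40.1
grasp_force: 30.0
```

Contact with the board. Releasing and going for pack0.

Request:
play_rows:
  dp:
    - [0, 0, 0.3]
    - [0, 0, 0]
    - [0, 0, 0]
    - [0, 0, 0]
    - [0, 0, 0]
    - [0, 0, 0]
  yaw: [0, 0, 0, 0, 0, 0]
  gripper: 0.28

```text
t: 25.7
ee_pos: [570.4, -328.4, 64.5]
orientation: [0.042, -3.141, -0.0]
ft_force: [-0.1, 0.2, -0.2]
width: 63.5
grasp_force: 0.0
```

Request:
play_rows:
  dp:
    - [0, 0, 15]
    - [0, 0, 30]
    - [0, 0, 40]
    - [0, 0, 40]
    - [0, 0, 25]
    - [6, 34, 0]
    - [8, 37, 0]
    - [9, 37, 0]
  yaw: [0, 0, 0, 0, 0, -2.5, -2.5, 0]

```text
t: 26.37
ee_pos: [593.6, -220.0, 216.9]
orientation: [0.102, 3.138, -0.001]
ft_force: [0.4, -0.7, -0.3]
width: 63.2
grasp_force: 0.0
```

Request:
play_rows:
  dp:
    - [9, 37, 0]
    - [9, 37, 0]
    - [9, 37, 0]
    - [9, 37, 0]
    - [1, 2, 0]
    - [0, 0, 0]
    - [0, 0, 0]
  yaw: [0, 0, 0, 0, 0, 0, 0]

```text
t: 26.95
ee_pos: [630.4, -70.6, 215.3]
orientation: [0.093, 3.14, -0.001]
ft_force: [-0.5, -0.4, 1.2]
width: 63.4
grasp_force: 0.0
```

```bash
python3 - <<'E'
from fit import *
o=ctrl.get_obs(); p=viewer.get_image("wrist"); T=wristT(o,p); w=wcloud(p,T); print(o["ee_pos"],o["orientation"])
rect(sel(w,103,114,590,670,-110,-33),"pack0")
for k in("top","side"):
    w=cloud(viewer.get_image(k)); rect(sel(w,98,110,530,620,-380,-280),"pack1 "+k); rect(sel(w,100,114,590,670,-110,-33),"pack0 "+k)
E
```

```text
[630.42457557 -70.55995341 215.34907162] [ 9.33540515e-02  3.13974898e+00 -7.62452049e-04]
pack0 2058 c [631.1 -70. ] size [40.1 39.8] ang 86.42 zmed 109.7
pack1 top 323 c [ 570.1 -327.5] size [38.6 41.2] ang 0.73 zmed 105.2
pack0 top 54 c [633.6 -80.3] size [18.  24.9] ang 83.86 zmed 109.6
pack1 side 300 c [ 572.8 -331.5] size [42.5 41. ] ang 2.05 zmed 104.1
pack0 side 205 c [632.3 -73.1] size [43.2 40.7] ang 85.35 zmed 107.7
```

Request:
play_rows:
  dp:
    - [0, 0, -35]
    - [0.4, 0.3, -38]
    - [0, 0, -30]
    - [0, 0, -20]
    - [0, 0, -14]
    - [0, 0, -8.3]
    - [0, 0, 0]
    - [0, 0, 0]
  yaw: [0, 0, 0, 0, 0, 0, 0, 0]

```text
t: 27.77
ee_pos: [631.3, -70.7, 70.0]
orientation: [0.096, 3.139, -0.0]
ft_force: [-0.1, 0.1, 0.1]
width: 63.2
grasp_force: 0.0
```

Request:
play_rows:
  dp:
    - [0, 0, 0]
    - [0, 0, 0]
    - [0, 0, 0]
    - [0, 0, 0]
    - [0, 0, 0]
    - [0, 0, 0]
  yaw: [0, 0, 0, 0, 0, 0]
  gripper: 1

```text
t: 28.27
ee_pos: [631.4, -70.1, 70.3]
orientation: [0.095, 3.139, -0.0]
ft_force: [-1.2, -1.5, 6.7]
width: 39.7
grasp_force: 30.0
```

Request:
play_rows:
  dp:
    - [0, 0, 2]
    - [0, 0, 4]
    - [0, 0, 6]
    - [0, 0, 8]
    - [0, 0, 10]
    - [0, 0, 0]
  yaw: [0, 0, 0, 0, 0, 0]

```text
t: 28.77
ee_pos: [632.2, -70.2, 101.8]
orientation: [0.095, 3.137, -0.001]
ft_force: [1.1, -0.2, -4.5]
width: 40.0
grasp_force: 30.0
```

Request:
play_rows:
  dp:
    - [0, 0, 30]
    - [0, 0, 38]
    - [-5, -5, 36]
    - [-24, -24, 4]
    - [-26, -26, 0]
    - [-26, -26, 0]
    - [-26, -26, 0]
    - [-24, -23, 0]
  yaw: [0, 0, 0, 0, 2.5, 2.5, 0, 0]

```text
t: 29.43
ee_pos: [498.2, -201.1, 207.8]
orientation: [-0.043, 3.141, -0.001]
ft_force: [-0.3, -0.1, -6.0]
width: 39.4
grasp_force: 30.0
```

Request:
play_rows:
  dp:
    - [0, 0, 0]
    - [0, 0, 0]
    - [0, 0, 0]
  yaw: [0, 0, 0]

```text
t: 29.68
ee_pos: [500.3, -200.2, 207.9]
orientation: [-0.041, 3.14, -0.0]
ft_force: [0.6, -0.9, -4.9]
width: 39.6
grasp_force: 30.0
```

```bash
python3 board.py
```

```text
[ 500.2585738  -200.24193624  207.87269259] [ 0.58609044 -0.87328886 -4.92824655] 39.6171530666273
board wrist 20427 c [ 491.6 -331.2] size [266.  153.5] ang 1.94 zmed 9.6
board top 1697 c [ 531.6 -329.7] size [254.8 152.7] ang 3.01 zmed 8.9
board side 6674 c [ 511.1 -331.7] size [300.8 152. ] ang 2.04 zmed 8.2
```

Request:
play_rows:
  dp:
    - [-12, -33, 0]
    - [-12, -33, 0]
    - [-12, -33, 0]
    - [-13, -33, -15]
    - [0, 0, -35]
    - [0, 0, -35]
    - [0, 0, -30]
    - [0, 0, -15]
  yaw: [0, 0, 0, 0, 0, 0, 0, 0]

```text
t: 30.5
ee_pos: [449.8, -330.5, 73.6]
orientation: [0.043, -3.138, -0.005]
ft_force: [-0.8, 0.1, -5.5]
width: 39.3
grasp_force: 30.0
```

Request:
play_rows:
  dp:
    - [0, 0, 0]
    - [0, 0, -5]
    - [0, 0, -4]
    - [0, 0, -2.3]
    - [0, 0, 0]
    - [0, 0, 0]
  yaw: [0, 0, 0, 0, 0, 0]

```text
t: 31.0
ee_pos: [451.5, -332.4, 67.0]
orientation: [-0.043, 3.14, -0.002]
ft_force: [0.4, 0.1, -4.3]
width: 39.9
grasp_force: 30.0
```

Request:
play_rows:
  dp:
    - [0, 0, -0.5]
    - [0, 0, -0.5]
    - [0, 0, -0.4]
    - [0, 0, 0]
    - [0, 0, 0]
  yaw: [0, 0, 0, 0, 0]

```text
t: 31.42
ee_pos: [451.4, -332.4, 66.7]
orientation: [-0.042, 3.14, -0.001]
ft_force: [-3.5, 2.6, 12.1]
width: 39.8
grasp_force: 30.0
```

Request:
play_rows:
  dp:
    - [0, 0, 0.8]
    - [0, 0, 0]
    - [0, 0, 0]
    - [0, 0, 0]
    - [0, 0, 0]
    - [0, 0, 0]
  yaw: [0, 0, 0, 0, 0, 0]
  gripper: 0.28

```text
t: 31.92
ee_pos: [450.9, -332.1, 65.4]
orientation: [0.042, -3.141, 0.0]
ft_force: [-0.5, -0.9, 0.0]
width: 63.0
grasp_force: 0.0
```

Request:
play_rows:
  dp:
    - [0, 0, 15]
    - [0, 0, 30]
    - [0, 0, 40]
    - [0, 0, 40]
    - [0, 0, 40]
    - [0, 30, 20]
    - [0, 30, 0]
    - [0, 30, 0]
  yaw: [0, 0, 0, 0, 0, 0, 0, 0]

```text
t: 32.58
ee_pos: [451.5, -241.9, 252.3]
orientation: [-0.04, 3.138, -0.003]
ft_force: [0.2, 0.2, -0.2]
width: 63.3
grasp_force: 0.0
```

Request:
play_rows:
  dp:
    - [0, 35, 0]
    - [0, 35, 0]
    - [0, 35, 0]
    - [0, 0, 0]
    - [0, 0, 0]
    - [0, 0, 0]
    - [0, 0, 0]
  yaw: [0, 0, 0, 0, 0, 0, 0]

```text
t: 33.17
ee_pos: [451.0, -137.9, 250.5]
orientation: [-0.041, 3.141, -0.0]
ft_force: [0.2, -0.5, -0.4]
width: 63.1
grasp_force: 0.0
```

```bash
python3 board.py; python3 - <<'E'
from fit import *
for k in("top","side"):
    p=viewer.get_image(k); w=cloud(p); rect(sel(w,98,110,530,620,-380,-280),"pack1 "+k); rect(sel(w,98,110,400,510,-390,-280),"pack0 "+k)
    rect(sel(w,205,226,440,500,318,345),"rodtop"); rect(sel(w,207,222,430,520,230,300),"tip")
E
```

```text
[ 451.01498469 -137.92660412  250.47631853] [ 0.17869808 -0.49527822 -0.40446886] 63.098749123176134
board wrist 11293 c [ 488.3 -331.3] size [258.7 154.1] ang 1.58 zmed 9.6
board top 2472 c [ 582.6 -326.5] size [153.9 152.7] ang 1.62 zmed 9.0
board side 5677 c [ 510.5 -332.1] size [299.6 151. ] ang 2.09 zmed 8.2
pack1 top 326 c [ 570.  -327.1] size [41.2 38.4] ang 89.9 zmed 104.9
pack0 top few 0
rodtop 184 c [465.7 332.5] size [49.5 12.2] ang 5.78 zmed 222.0
tip 15 c [471.8 278.5] size [7.5 5.8] ang 89.56 zmed 214.5
pack1 side 298 c [ 572.4 -331.9] size [40.1 41.4] ang 1.07 zmed 104.2
pack0 side 331 c [ 451.5 -335.7] size [40.7 40.7] ang 1.07 zmed 104.3
rodtop few 0
tip few 0
```

View pics/board_side.png

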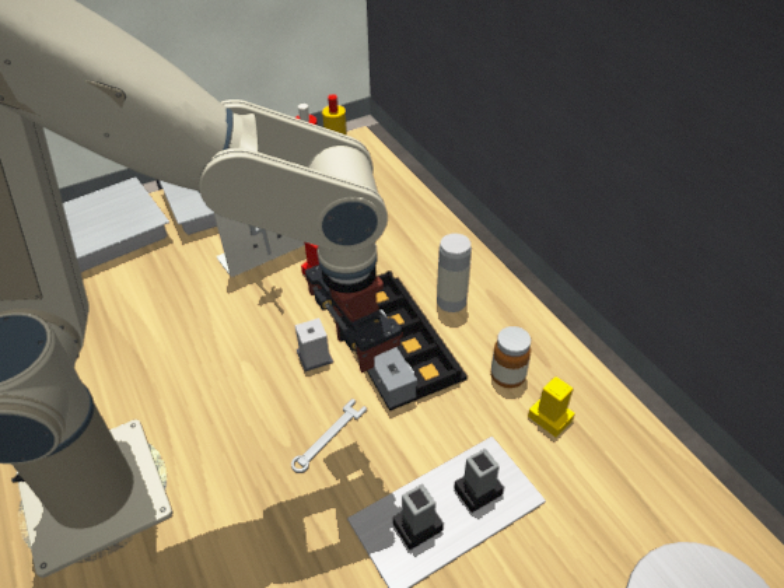

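Both packs stand upright on the board at about (420,515) and (480,480). The dock is empty, the rod is on the hook, and the bystanders haven't moved. Handing in.

```bash
python3 -c "
from workcell import ticket
print(ticket.close_job())"
```

```text
the job is handed in; nothing more can be done
None
```

The job is handed in at about 33 s on the robot's clock: the hook is out with the rod hanging on it, both packs that were in the dock (pack0 and pack1) stand upright on the board, and the spray can, jar and spanner look undisturbed. The hand-in returned no verdict.

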